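# Third hand for a drawer front

### The job

Grip the scraper block and with it sweep the three wood chips off the thick chopping board, down onto the worktop (not with the fingers or with the drawer front), then stand the block back upright on the worktop, off the board. After that lift the loose white drawer front out of its stand, bring it upright in front of the drawer box, centred on it, with its lower edge on or barely clear of the board, and press it flat against the front of the box with a steady push of about 10 N. Finish while still holding it pressed there, so that someone can drive the screws from inside; leave the pepper mill and the bowl alone.

Things in the scene. Friction and masses are not known exactly. Their poses are not given: they have to be found in the camera images.
- board: Fixed wooden chopping board, top at z = 34 mm. Origin at worktop level under the middle of the drawer box front face (box at rest). x points away from the robot, square to that face; y along it. Board spans x -130 (open strip in front of the box, with the chips) to +215 mm, y -130 to +130 mm. A stop block with rubber spring buffers stands behind the box at x 195 to 215 mm.
- drawer: Open drawer box of pale wood on the board: 180 mm wide (y), 160 deep (x), top 80 mm above the board top. Origin: middle of its front face, at board-top level; axes as the board. It only slides along +x against the spring buffers: 1200 N/m from rest (10 N pushes it back about 8 mm), 20 mm at most, and springs back; how far it has gone shows the push on it.
- front: Loose white drawer front, a flat panel 18 mm thick (x), 200 wide (y), 135 high (z), 0.25 to 0.45 kg, both faces alike. Origin: middle of its lower edge. It starts upright in the stand. It is 55 mm higher than the drawer box, so the part above the box stays free to grip across its thickness.
- stand: Low fixed wooden stand, 64 mm (x) by 160 mm (y), 36 mm high, with an open slot 24 mm wide along its y in which the drawer front stands on a floor 6 mm above the worktop. Origin at the centre of its underside.
- scraper: Scraper block standing on the worktop: black rubber foot 34 mm (x) by 120 mm (y), 16 mm high, and above it a pale wooden grip 24 mm thick (x), 110 mm long (y), up to 68 mm height. 0.16 kg. Origin at the centre of its underside. Sweep with its long side.
- chip1: Wood chip 28 x 18 x 9 mm, lying loose on the board in front of the drawer box. Origin at the centre of its underside as it lies at the start.
- chip2: Wood chip 24 x 20 x 10 mm, likewise.
- chip3: Wood chip 26 x 15 x 9 mm, likewise.
- mill: Wooden pepper mill, 190 mm tall, 58 mm across, a bystander. Origin at the centre of its underside.
- bowl: White bowl, 100 mm across, 50 mm high, a bystander. Origin at the centre of its underside.
Things that resemble listed ones, but are neither listed nor needed, are in the scene too. Of the things that look like the front, the largest one is meant. What is shaped like the scraper but orange or pink is not meant.

How it is judged (in metres and radians):
On the way, in this order (a step that is already met when the one before it is completed fails the run):
1. all three chips swept off the board, the scraper block still in the gripper (height (world z) of each of chip1, chip2, chip3 below 0.029 m and contact force between the fingers and scraper above 1 N), for 0.1 s.
2. scraper block standing on the worktop off the board, let go (height (world z) of scraper below 0.01 m and angle between scraper's own z axis and vertical below 0.2 rad and contact force between the fingers and scraper below 0.1 N), for 0.1 s.
At the end, for the whole second after the job is handed in: Chips off the board; scraper block upright on the worktop and released; the drawer front upright, its lower edge on or within 6 mm of the board's top, centred on the box within 8 mm, flat on its front face (within 0.06 rad), still, and pressed against it by the gripper with 6 to 15 N (all of step 2 and height (world z) of each of chip1, chip2, chip3 below 0.029 m and contact force between the arm and scraper below 0.1 N and contact force between front and drawer between 6 and 15 N and contact force between the fingers and front above 1 N and contact force between each of the fingers, the arm and drawer below 0.5 N and y of front in the frame of drawer between -0.008 and 0.008 m and z of front in the frame of drawer between -0.004 and 0.006 m and x of front in the frame of drawer below 0 m and angle between the x axis of front and the x axis of drawer, either way round below 0.06 rad and angle between front's own z axis and vertical below 0.06 rad and linear speed of front below 0.01 m/s); the arm keeps its last pose, push and grip.
It fails at once if a chip is touched by the gripper or the drawer front while it is on the board ((contact force between any of the fingers, the arm, front and chip1 above 0.5 N and height (world z) of chip1 above 0.029 m) or (contact force between any of the fingers, the arm, front and chip2 above 0.5 N and height (world z) of chip2 above 0.029 m) or (contact force between any of the fingers, the arm, front and chip3 above 0.5 N and height (world z) of chip3 above 0.029 m)).
It fails at once if the pepper mill or the bowl is disturbed (distance of any of mill, bowl from where it was at the start of the episode above 0.03 m or angle between mill's own z axis and vertical above 0.4 rad).
It also fails if it takes over 72 s, if anything falls off the work surface, if the arm or the gripper's body presses on something with over 40 N, if the wrist force passes 120 N, or if a joint passes its speed limit or range.

### The arm

A 6-joint arm with a two-finger parallel gripper is mounted at the origin on the work surface. World frame = base frame: x ahead of the robot, y to its left, z up, the work surface at z = 0. Lengths are in m, angles in degrees, forces in N, time in s.
With the tool pointing down it reaches from about 0.375 to 0.9 m from the base axis. Payload 3.1 kg.
Tool frame: the origin (TCP) lies on the centre line of the jaws, within the pads' length; the fingertips stand 8 mm ahead of it and the grasp point (between the pads) lies 11 mm behind it; z points along the fingers, y is the line along which they close (so a half turn about z gives the same grasp; the last joint's range is limited). The gripper opens to 87 mm and grips with 3 to 60 N. Pads are 19 mm wide; open, the fingers measure 117 mm over their backs; the gripper's body (75 mm by 190 mm) begins 51 mm behind the grasp point.
Start: joints at [-77.951, 30.224, 82.088, -0, 67.689, -10.227], TCP at [0.237, -0.578, 0.231] pointing down, gripper open.
Joint ranges: [-176.69, 176.69], [-43.24, 126.21], [12.49, 139.97], [-82, 262], [0, 151.66], [-163.58, 163.58]. Speed limits (degrees/s): [159.86, 159.86, 180, 180, 180, 180].

### API

Orientations are given as a 3x3 rotation matrix whose columns are the frame's x, y, z axes.
In Python, from rig import * gives the robot as it stands.
- The arm moves only by the tool step_arm, never from a script. Its argument "targets" is a list of rows, each a list of 5 numbers: the opening, from -1 (shut) to 1 (fully open), then the shift along the world's x, y, z normalised to -1 to 1, where 1 is 0.25 m, then the turn about the world's z normalised to -1 to 1, where 1 is 180 degrees. In form: [[fingers, x, y, z, turn], ...]. A call has 1 to 20 rows; each row is the pose to reach, as a shift and turn from the pose commanded when the call began, turning the shorter way round; what a row does not reach only later rows make up. A row lasts 1/10 s, in which the tool goes at most 50 mm and 8.59 degrees, less where a joint would pass 70% of its speed; a pose out of reach is approached as far as the arm can. A call with a number of a shift or a turn outside -1 to 1 is refused whole. A call with a gripper value outside its range is refused whole. The fingers move at their own pace and stop on an object; the grip force is fixed at half the most. Time passes only in rows, so rows that repeat a pose let the fingers close. It gives the time, the measured TCP pose, the force, the opening and the grip force at its end, in the units of the state.
- read_state(): the state, without advancing time (a new reading comes with each control period).
- capture(name): name is "scene" or "side" or "wrist"; returns a dict with "color" (400x640x3 uint8, red, green, blue), "mtx" (3x3 intrinsics, pixels), "pose" (4x4, takes a point from camera to world coordinates). Camera axes: x right, y down, z forward; pixel columns grow to the right and rows downward; lengths in m; the calibration is good to about 2 mm. A picture is of the moment at which its call begins. There is no depth.
- hand_in(): hands the job in; it is judged then, once.
The state is a dict: "time_s": time; "joint_positions": joint angles; "qvel": joint speeds; "tau": joint torques, N m; "position": TCP position; "tcp_rot": TCP orientation; "force": force on the tool from outside, world axes, zero at the start; "moment": the same for the moment, N m; "opening": opening from 0.0 (shut) to 1.0 (fully open); "grasp_force": force on a finger pad.
Only numpy, scipy, OpenCV 4.12 (cv2) and the standard library are available. Lean on these libraries where they do the work, as an engineer would, in place of code of your own. Each camera call takes 0.05 s, during which the arm holds its last target. There are 200 camera calls.

## Working session

There is one attempt and no reset: what is moved stays moved. The work goes in short steps, Python scripts to look and compute and a tool call to move; the robot and the scene stay as the last step left them, time stands still between calls to the robot, and variables do not carry over. Pictures are saved under pics/ and viewed, at most 12 in all, crops included, and the job is handed in when it is done.

Besides the shell and the picture viewer there is one more tool, called after "Call:" by a JSON object that holds its "method" and its "body", one argument or row to a line. step_arm: Moves the arm, as the interface text tells. Scaled input: -1 to 1 covers 0.25 m each way for a shift and 180 degrees each way for a turn. Its arguments: {"type":"object","properties":{"targets":{"type":"array","items":{"type":"array","items":{"type":"number"}}}},"required":["targets"]}

```bash
mkdir -p pics; cat > h.py <<'E'
from rig import *
import numpy as np, cv2
def snap(n,f):
    c=capture(n); cv2.imwrite(f'pics/{f}.png',c["color"][:,:,::-1]); np.savez(f'pics/{f}.npz',**c); return c
def load(f): return dict(np.load(f'pics/{f}.npz'))
def ray(c,u,v,z):
    d=c["pose"][:3,:3]@np.linalg.inv(c["mtx"])@np.array([u,v,1.]); o=c["pose"][:3,3]
    return o+d*(z-o[2])/d[2]
def proj(c,p):
    q=c["pose"][:3,:3].T@(np.array(p)-c["pose"][:3,3]); q=c["mtx"]@q; return q[:2]/q[2]
E
python3 - <<'E'
from h import *
a=snap("scene","s0");b=snap("side","d0")
for c in(a,b): print(c["pose"].round(3).tolist(),c["mtx"].round(1).tolist())
s=read_state();print({k:np.round(v,3).tolist() for k,v in s.items()})
E
```

```text
[[-0.879, 0.372, -0.298, 0.842], [0.477, 0.676, -0.562, 0.693], [-0.008, -0.636, -0.771, 0.977], [0.0, 0.0, 0.0, 1.0]] [[437.0, 0.0, 314.9], [0.0, 437.0, 193.6], [0.0, 0.0, 1.0]]
[[0.72, -0.515, 0.465, -0.34], [-0.694, -0.526, 0.492, -0.851], [-0.009, -0.677, -0.736, 1.344], [0.0, 0.0, 0.0, 1.0]] [[507.3, 0.0, 314.1], [0.0, 507.3, 188.8], [0.0, 0.0, 1.0]]
{'time_s': 0.1, 'joint_positions': [-77.952, 30.274, 82.15, -0.003, 67.689, -10.228], 'qvel': [0.068, -0.062, -0.175, 0.026, -0.048, -0.009], 'tau': [-0.001, -44.099, -17.715, 0.063, 0.053, -0.0], 'position': [0.237, -0.578, 0.23], 'tcp_rot': [[0.925, 0.379, -0.0], [0.379, -0.925, 0.002], [0.0, -0.002, -1.0]], 'force': [0.226, 0.624, 0.064], 'moment': [-0.015, -0.009, 0.046], 'grasp_force': 0.0, 'opening': 0.999}
```

View pics/s0.png

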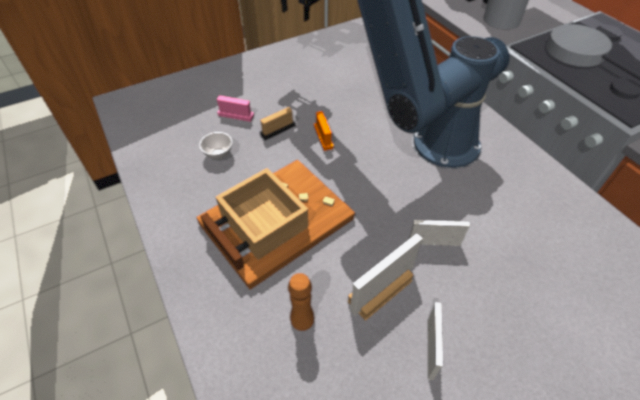

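View pics/d0.png

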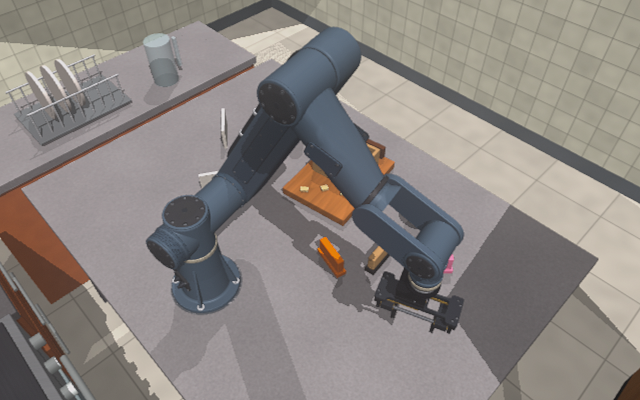

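The scene view shows these objects:
- **Scraper candidates:** pale with a black foot (278,122), orange (324,130) and pink (235,107). The pale one is meant.
- **Front candidates:** large panel in the stand (388,272), and smaller panels at (440,233) and (435,340). The one in the stand is meant.
- **Others:** chips near (287,187), (304,197) and (328,201), mill (301,300), bowl (216,146).

The side view is mostly blocked by the arm.

```bash
python3 - <<'E'
from h import *
c=load("s0");im=c["color"][:,:,::-1]
a=cv2.resize(im[95:290,195:360],None,fx=3,fy=3,interpolation=cv2.INTER_CUBIC)
b=cv2.resize(im[205:335,335:435],None,fx=3,fy=3,interpolation=cv2.INTER_CUBIC)
o=np.zeros((585,795,3),np.uint8);o[:,:495]=a;o[:390,495:]=b;cv2.imwrite("pics/c0.png",o)
for n,u,v,z in[("scr",278,122,.04),("chip",287,187,.04),("chip",304,197,.04),("chip",328,201,.04),("front",388,265,.09),("bowl",216,146,.03),("mill",301,325,.0),("boardnear",354,213,.034),("b",296,161,.034),("b",250,281,.034),("b",198,218,.034),("ftop L",352,281,.141),("ftop R",423,239,.141)]: print(n,ray(c,u,v,z).round(3))
E
```

```text
scr [ 0.442 -0.309  0.04 ]
chip [ 0.538 -0.049  0.04 ]
chip [0.512 0.006 0.04 ]
chip [0.461 0.051 0.04 ]
front [0.454 0.317 0.09 ]
bowl [ 0.653 -0.312  0.03 ]
mill [0.682 0.313 0.   ]
boardnear [0.418 0.116 0.034]
b [ 0.467 -0.132  0.034]
b [0.744 0.17  0.034]
b [ 0.793 -0.071  0.034]
ftop L [0.565 0.334 0.141]
ftop R [0.368 0.32  0.141]
```

View pics/c0.png

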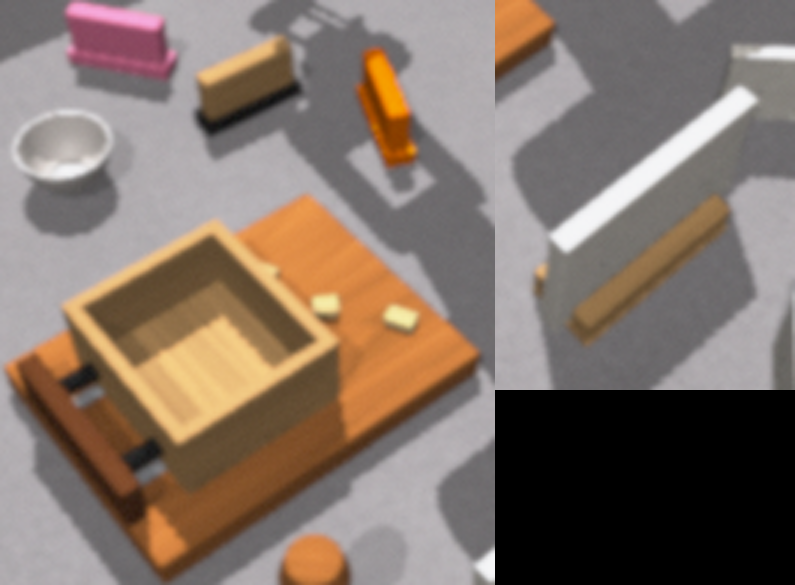

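The crop confirms the pale block with the black foot (crop about (250,95)). The largest white panel stands in the brown stand (crop about (650,180)). The three chips are at crop (268,270), (326,306) and (402,318).

```bash
python3 - <<'E'
from h import *
c=load("s0")
p=ray(c,263.3,138.3,0);q=ray(c,295,125.7,0);print(p,q,np.degrees(np.arctan2(*(q-p)[1::-1])))
E
```

```text
[ 0.50056818 -0.30363502  0.        ] [ 0.38329209 -0.30807554  0.        ] -177.83159883445663
```

Call:
{"method": "step_arm", "body": {
  "targets": [
    [1,0.4,0.5,0,0],
    [1,0.8,1,0.2,0],
    [1,0.8,1,0.2,0],
    [1,0.8,1,0.2,0],
    [1,0.8,1,0.2,0],
    [1,0.8,1,0.2,0],
    [1,0.8,1,0.2,0],
    [1,0.8,1,0.2,0],
    [1,0.8,1,0.2,0]
  ]
}}

```text
time_s: 1.0
position: [0.4369, -0.3281, 0.2803]
tcp_rot: [[0.925, 0.381, -0.001], [0.381, -0.925, -0.0], [-0.001, 0.0, -1.0]]
force: [0.2, -0.1, -0.5]
opening: 1.002
grasp_force: 0.0
```

```bash
python3 - <<'E'
from h import *
c=snap("wrist","w1");print(c["pose"].round(3).tolist(),c["mtx"].tolist())
s=read_state();print(s["position"],s["tcp_rot"],s["force"])
print([proj(c,p).round() for p in [(.442,-.309,.03),(.44,-.01,.034)]])
E
```

```text
[[0.381, -0.89, -0.252, 0.504], [-0.925, -0.367, -0.104, -0.301], [0.0, 0.272, -0.962, 0.434], [0.0, 0.0, 0.0, 1.0]] [[296.2601151455078, 0.0, 317.0023039806837], [0.0, 296.2601151455078, 200.11915029645925], [0.0, 0.0, 1.0]]
[ 0.43643289 -0.32872598  0.28010642] [[ 9.25359188e-01  3.79090260e-01 -9.73965452e-04]
 [ 3.79090424e-01 -9.25359633e-01 -1.68327117e-05]
 [-9.07649430e-04 -3.53644672e-04 -9.99999526e-01]] [-0.41710207 -0.6127425  -0.33436685]
[array([305., 162.]), array([83., 74.])]
```

View pics/w1.png

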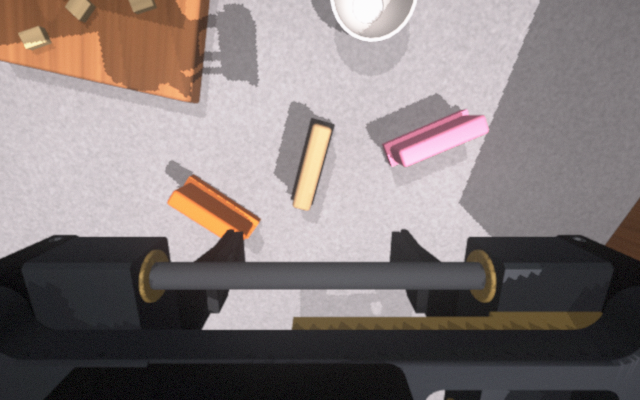

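The wrist view shows the pale scraper at (313,165). The orange (213,208) and pink (437,139) decoys are clear of it. The board's near corner is at (193,102), with chips at (34,37), (79,8) and (141,2).

```bash
python3 - <<'E'
from h import *
c=load("w1");im=c["color"]
h=cv2.cvtColor(im,cv2.COLOR_RGB2HSV)
m=cv2.inRange(h,(10,60,120),(30,255,255));m[:, :285]=0;m[:,340:]=0;m[:110]=0;m[215:]=0
pts=cv2.findNonZero(m)[:,0]
w=np.array([ray(c,u,v,.068) for u,v in pts])[:,:2].astype(np.float32)
print(cv2.minAreaRect(w),w.mean(0))
q=cv2.minAreaRect(pts.astype(np.float32));print(q)
for u,v,z in[(193,102,.034),(34,37,.043),(79,8,.043),(141,2,.043),(0,62,.034),(207,3,.034),(320,122,.0),(313,210,0)]:print(ray(c,u,v,z))
E
```

```text
((0.44353190064430237, -0.3178183138370514), (0.10920874774456024, 0.024437669664621353), 7.223738193511963) [ 0.44567537 -0.3174916 ]
((311.4398193359375, 166.85064697265625), (19.968854904174805, 86.83231353759766), 14.931418418884277)
[ 0.45996612 -0.14690148  0.034     ]
[0.46002653 0.0444058  0.043     ]
[5.10866820e-01 4.22095328e-04 4.30000000e-02]
[ 0.54426333 -0.06463728  0.043     ]
[0.41440092 0.08739923 0.034     ]
[ 0.57388686 -0.131549    0.034     ]
[ 0.49872675 -0.30774254  0.        ]
[ 0.37372318 -0.34799884  0.        ]
```

Call:
{"method": "step_arm", "body": {
  "targets": [
    [1,0.028,0.043,-0.1,-0.04],
    [1,0.028,0.043,-0.25,-0.084],
    [1,0.028,0.043,-0.4,-0.084],
    [1,0.028,0.043,-0.6,-0.084],
    [1,0.028,0.043,-0.8,-0.084],
    [1,0.028,0.043,-0.9,-0.084],
    [1,0.028,0.043,-0.964,-0.084],
    [1,0.028,0.043,-0.964,-0.084],
    [1,0.028,0.043,-0.964,-0.084],
    [-1,0.028,0.043,-0.964,-0.084],
    [-1,0.028,0.043,-0.964,-0.084],
    [-1,0.028,0.043,-0.964,-0.084],
    [-1,0.028,0.043,-0.964,-0.084],
    [-1,0.028,0.043,-0.964,-0.084],
    [-1,0.028,0.043,-0.964,-0.084]
  ]
}}

```text
time_s: 2.55
position: [0.4441, -0.3175, 0.0398]
tcp_rot: [[0.992, 0.125, 0.0], [0.125, -0.992, -0.0], [0.0, 0.0, -1.0]]
force: [0.1, -1.0, 0.4]
opening: 0.541
grasp_force: 0.0
```

Call:
{"method": "step_arm", "body": {
  "targets": [
    [-1,0,0,0,0],
    [-1,0,0,0,0],
    [-1,0,0,0,0],
    [-1,0,0,0,0],
    [-1,0,0,0,0],
    [-1,0,0,0.1,0],
    [-1,0,0,0.3,0],
    [-1,0,0,0.5,0],
    [-1,0,0,0.7,0],
    [-1,0,0,0.9,0],
    [-1,0,0.2,1,0],
    [-1,-0.1,0.4,1,0],
    [-1,-0.1,0.6,1,0],
    [-1,-0.1,0.8,1,0],
    [-1,-0.1,1,1,0],
    [-1,-0.1,1,1,0],
    [-1,-0.1,1,1,0],
    [-1,-0.1,1,1,0]
  ]
}}

```text
time_s: 4.35
position: [0.4194, -0.0684, 0.2896]
tcp_rot: [[0.992, 0.125, 0.001], [0.125, -0.992, -0.001], [0.0, 0.001, -1.0]]
force: [0.2, -0.3, -0.5]
opening: 0.276
grasp_force: 29.9
```

```bash
python3 - <<'E'
from h import *
c=snap("wrist","w2");snap("side","d2")
s=read_state();print(s["position"],s["tcp_rot"],s["force"],s["opening"],s["grasp_force"])
E
```

```text
[ 0.41946479 -0.06906347  0.28952193] [[ 9.92416137e-01  1.22923010e-01  3.79059978e-04]
 [ 1.22923257e-01 -9.92415921e-01 -7.15820486e-04]
 [ 2.88194348e-04  7.56987089e-04 -9.99999672e-01]] [ 0.89003748 -0.86911769 -1.86596128] 0.2702595420401053 29.920977042474988
```

View pics/w2.png

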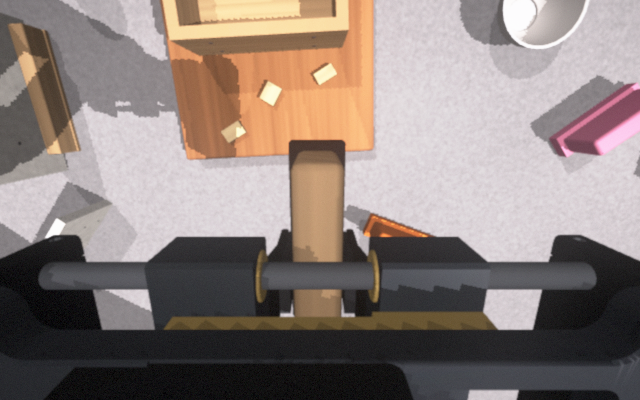

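The scraper is held at (318,200). The board's near edge runs from (187,158) to (374,150). The box front's foot is at row ~50, and the chips are at (233,131), (270,93) and (324,73).

```bash
python3 - <<'E'
from h import *
c=load("w2");im=c["color"];h=cv2.cvtColor(im,cv2.COLOR_RGB2HSV)
m=cv2.inRange(h,(3,85,50),(28,255,255))
def fit(px,z):
    w=np.array([ray(c,u,v,z)[:2] for u,v in px],np.float32);l=cv2.fitLine(w,cv2.DIST_HUBER,0,.001,.001).ravel();d=l[:2]*np.sign(l[0] if abs(l[0])>abs(l[1]) else l[1])
    print(l[2:],np.degrees(np.arctan2(d[1],d[0])),np.std((w-l[2:])@[-l[1],l[0]]));return l
f=[(u,np.nonzero(m[:175,u])[0].max()+.5) for u in list(range(195,285,5))+list(range(350,370,4))]
fl=fit(f,.034)
L=[(np.nonzero(m[v,150:])[0].min()+149.5,v) for v in range(60,150,5)]
R=[(np.nonzero(m[v,:400])[0].max()+.5,v) for v in range(10,145,5)]
print(f[::6],L[::6],R[::6])
lL=fit(L,.034);lR=fit(R,.034)
def X(a,b):
    t=np.linalg.solve(np.array([a[:2],-b[:2]]).T,b[2:]-a[2:]);return a[2:]+t[0]*a[:2]
A=X(fl,lL);B=X(fl,lR);print("corners",A,B,np.linalg.norm(A-B))
y=(A-B)/np.linalg.norm(A-B);x=np.array([y[1],-y[0]]);O=(A+B)/2+.13*x
print("yaw",np.degrees(np.arctan2(x[1],x[0])),"O",O)
# box bottom/top edges by vertical gradient peak
g=cv2.Sobel(cv2.cvtColor(im,cv2.COLOR_RGB2GRAY),cv2.CV_32F,0,1)
for u in(200,260,330):print(u,h[30:62,u].tolist()[::2])
for u,v in[(233,131),(270,93),(324,73)]:
    p=ray(c,u,v,.043)[:2]-O;print("chip",p@x,p@y)
p=proj(c,[*O,.034]);print("O px",p,"A,B bottom of box",proj(c,[*(O+.09*y),.034]),proj(c,[*(O-.09*y),.034]),"top",proj(c,[*(O+.09*y),.114]),proj(c,[*(O-.09*y),.114]))
E
```

```text
[0.4299295  0.01750557] 100.06325 0.0003932659
[(195, np.float64(158.5)), (225, np.float64(156.5)), (255, np.float64(155.5)), (350, np.float64(150.5))] [(np.float64(169.5), 60), (np.float64(175.5), 90), (np.float64(180.5), 120)] [(np.float64(372.5), 10), (np.float64(372.5), 40), (np.float64(372.5), 70), (np.float64(372.5), 100), (np.float64(373.5), 130)]
[0.4943197  0.12547828] 10.192881 0.00036239577
[ 0.5668778  -0.12214122] 10.111086 0.0004250122
corners [0.41335163 0.11092021] [ 0.4581528 -0.1415298] 0.2563945
yaw 10.063255 O [0.56375223 0.00741079]
200 [[20, 81, 251], [21, 85, 250], [20, 85, 250], [20, 82, 250], [14, 105, 212], [14, 108, 130], [14, 102, 127], [14, 109, 129], [13, 107, 134], [14, 104, 132], [14, 104, 127], [14, 100, 130], [15, 109, 133], [11, 140, 216], [13, 136, 237], [13, 134, 237]]
260 [[21, 80, 251], [21, 79, 251], [17, 97, 239], [14, 108, 142], [13, 113, 136], [14, 110, 134], [13, 109, 136], [13, 113, 138], [14, 112, 137], [12, 108, 137], [14, 110, 141], [12, 132, 180], [12, 142, 219], [12, 143, 217], [12, 144, 218], [11, 141, 219]]
330 [[16, 98, 237], [13, 109, 131], [14, 112, 130], [13, 108, 128], [14, 107, 131], [13, 104, 135], [14, 106, 137], [14, 109, 136], [13, 109, 141], [12, 133, 205], [12, 138, 231], [12, 136, 232], [12, 136, 231], [12, 135, 232], [12, 136, 232], [12, 138, 231]]
chip -0.09543972952895405 0.05717224390560491
chip -0.05079457433002218 0.004092984533210683
chip -0.03059273263496623 -0.0657159254169376
O px [270.57682008  50.60913057] A,B bottom of box [199.45486735  54.49211524] [342.10529354  46.70395144] top [169.08942187  38.33212909] [348.80977281  28.39162467]
```

Call:
{"method": "step_arm", "body": {
  "targets": [
    [-1,0.18,-0.1,0,0.017],
    [-1,0.391,-0.154,0,0.017],
    [-1,0.391,-0.154,-0.1,0.017],
    [-1,0.391,-0.154,-0.3,0.017],
    [-1,0.391,-0.154,-0.5,0.017],
    [-1,0.391,-0.154,-0.7,0.017],
    [-1,0.391,-0.154,-0.78,0.017],
    [-1,0.391,-0.154,-0.83,0.017],
    [-1,0.391,-0.154,-0.856,0.017],
    [-1,0.391,-0.154,-0.856,0.017],
    [-1,0.391,-0.154,-0.856,0.017]
  ]
}}

```text
time_s: 5.55
position: [0.5178, -0.1069, 0.0767]
tcp_rot: [[0.984, 0.177, 0.003], [0.177, -0.984, -0.001], [0.002, 0.002, -1.0]]
force: [-0.7, -0.4, -1.1]
opening: 0.269
grasp_force: 29.9
```

```bash
python3 - <<'E'
from h import *
s=read_state();print(s["position"],s["tcp_rot"],s["force"],s["opening"],s["grasp_force"])
c=snap("wrist","w3");snap("side","d3")
b=load("d3")["color"][:,:,::-1];o=np.hstack([cv2.resize(c["color"][:,:,::-1],(400,250)),cv2.resize(b,(400,250))]);cv2.imwrite("pics/c3.png",o)
E
```

```text
[ 0.51779286 -0.10687135  0.07667898] [[ 0.98420918  0.17699014  0.00260402]
 [ 0.17699365 -0.98421128 -0.00118244]
 [ 0.00235362  0.00162466 -0.99999591]] [-0.74668118 -0.39610439 -1.07229939] 0.26930921567927923 29.92107510293863
```

View pics/c3.png

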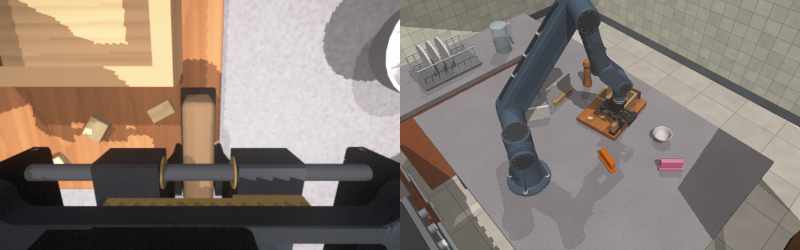

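The block is down on the strip behind all three chips, clear of the box. Now I sweep.

Call:
{"method": "step_arm", "body": {
  "targets": [
    [-1,0,0,-0.004,0],
    [-1,-0.01,0.056,-0.004,0],
    [-1,-0.02,0.111,-0.004,0],
    [-1,-0.03,0.167,-0.004,0],
    [-1,-0.04,0.222,-0.004,0],
    [-1,-0.049,0.278,-0.004,0],
    [-1,-0.059,0.333,-0.004,0],
    [-1,-0.069,0.389,-0.004,0],
    [-1,-0.079,0.444,-0.004,0],
    [-1,-0.089,0.5,-0.004,0],
    [-1,-0.099,0.556,-0.004,0],
    [-1,-0.109,0.611,-0.004,0],
    [-1,-0.119,0.667,-0.004,0],
    [-1,-0.129,0.722,-0.004,0],
    [-1,-0.138,0.778,-0.004,0],
    [-1,-0.148,0.833,-0.004,0],
    [-1,-0.158,0.889,-0.004,0],
    [-1,-0.168,0.944,-0.004,0],
    [-1,-0.178,1,-0.004,0],
    [-1,-0.178,1,-0.004,0]
  ]
}}

```text
time_s: 7.65
position: [0.4715, 0.1457, 0.0745]
tcp_rot: [[0.984, 0.18, -0.0], [0.18, -0.984, 0.0], [-0.0, -0.0, -1.0]]
force: [-0.2, -0.1, -1.8]
opening: 0.273
grasp_force: 29.9
```

Call:
{"method": "step_arm", "body": {
  "targets": [
    [-1,-0.01,0.056,0,0],
    [-1,-0.014,0.08,0,0],
    [-1,-0.014,0.08,0,0],
    [-1,-0.014,0.08,0,0]
  ]
}}

```text
time_s: 8.05
position: [0.4687, 0.1639, 0.0745]
tcp_rot: [[0.984, 0.178, 0.0], [0.178, -0.984, -0.0], [0.0, 0.0, -1.0]]
force: [-0.7, 0.2, -1.2]
opening: 0.271
grasp_force: 29.9
```

```bash
python3 - <<'E'
from h import *
s=read_state();print(s["position"],s["tcp_rot"],s["force"],s["opening"],s["grasp_force"])
c=snap("wrist","w4");b=snap("scene","s4")["color"][:,:,::-1]
o=np.hstack([cv2.resize(c["color"][:,:,::-1],(400,250)),cv2.resize(b[130:330,180:500],(400,250))]);cv2.imwrite("pics/c4.png",o)
E
```

```text
[0.46873214 0.16393317 0.07454191] [[ 9.84085685e-01  1.77694563e-01  8.25680168e-05]
 [ 1.77694573e-01 -9.84085677e-01 -1.34594989e-04]
 [ 5.73372050e-05  1.47124890e-04 -9.99999988e-01]] [-0.6728037   0.22832462 -1.16640308] 0.2711767078148564 29.921118607799144
```

View pics/c4.png

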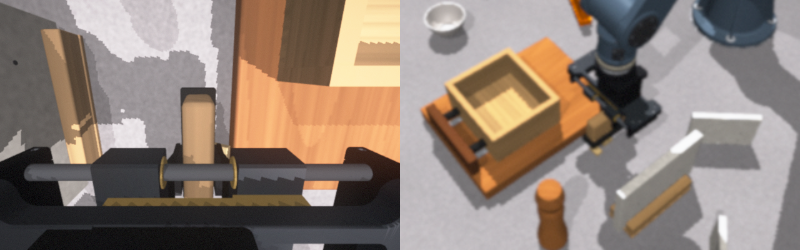

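The strip on the board looks empty. One chip shows on the worktop at crop (600,150), and another is partly hidden by the block. I'll lift and check.

Call:
{"method": "step_arm", "body": {
  "targets": [
    [-1,0,0,0.15,0],
    [-1,0,0,0.35,0],
    [-1,0,0,0.55,0],
    [-1,-0.1,0,0.75,0],
    [-1,-0.25,-0.2,0.85,0],
    [-1,-0.25,-0.36,0.85,0],
    [-1,-0.25,-0.36,0.85,0],
    [-1,-0.25,-0.36,0.85,0]
  ]
}}

```text
time_s: 8.95
position: [0.406, 0.0726, 0.2875]
tcp_rot: [[0.985, 0.173, 0.001], [0.173, -0.985, 0.0], [0.001, 0.0, -1.0]]
force: [0.5, 0.3, -1.6]
opening: 0.272
grasp_force: 29.9
```

```bash
python3 - <<'E'
from h import *
s=read_state();print(s["position"],s["tcp_rot"],s["force"],s["opening"],s["grasp_force"])
c=snap("wrist","w5")
E
```

```text
[0.40603301 0.07257162 0.28745486] [[ 9.84885527e-01  1.73202891e-01  1.12095345e-03]
 [ 1.73202891e-01 -9.84886160e-01  9.82316924e-05]
 [ 1.12102555e-03  9.74054049e-05 -9.99999367e-01]] [ 0.4593331   0.27229229 -1.57882275] 0.2715940672747345 29.9207689839659
```

View pics/w5.png

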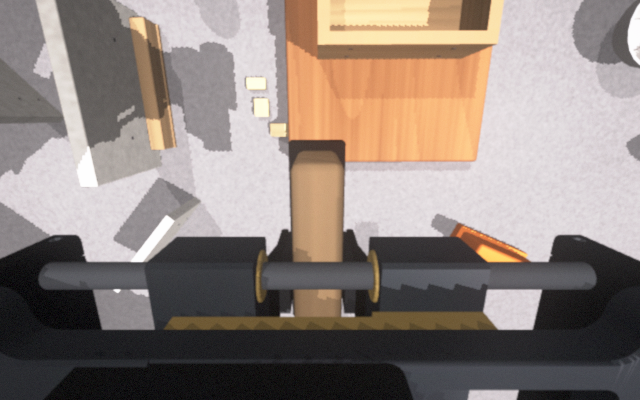

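All three chips lie off the board, at (256,83), (261,107) and (278,130). I'll check the last one, since it is close to the edge, and refine the board pose.

```bash
python3 - <<'E'
from h import *
c=load("w5");im=c["color"];h=cv2.cvtColor(im,cv2.COLOR_RGB2HSV)
O=np.array([.56375,.00741]);t=np.radians(10.1);x=np.array([np.cos(t),np.sin(t)]);y=np.array([-x[1],x[0]])
for u,v in[(256,83),(261,107),(278,130),(286,130)]:
    p=ray(c,u,v,.009)[:2]-O;print(p@x,p@y)
print("px",[proj(c,[*(O+a*x+b*y),z]).round(1) for a,b,z in[(-.13,.13,.034),(-.13,-.13,.034),(0,-.09,.034),(0,.09,.034),(0,-.09,.114),(0,.09,.114)]])
print(h[118:142:3,262:296:4].tolist())
E
```

```text
-0.026576195287674773 0.1739766767115121
-0.05785830049464359 0.16880271552371187
-0.08911967776808169 0.1462748331101602
-0.08913962614859859 0.13489701412188795
px [array([288.6, 161.2]), array([477.2, 160.9]), array([460.4,  57.9]), array([317.5,  58.1]), array([497.7,  42.5]), array([317.7,  42.8])]
[[[176, 10, 201], [170, 11, 204], [177, 11, 205], [173, 9, 220], [0, 17, 154], [3, 17, 151], [0, 17, 154], [13, 131, 240], [13, 132, 239]], [[167, 8, 223], [169, 9, 220], [176, 11, 191], [174, 17, 154], [177, 16, 157], [177, 16, 155], [5, 18, 154], [13, 130, 239], [13, 132, 239]], [[167, 8, 226], [167, 8, 225], [18, 69, 227], [21, 70, 246], [21, 70, 246], [21, 67, 248], [17, 81, 179], [13, 128, 240], [13, 131, 239]], [[168, 6, 225], [167, 8, 222], [18, 73, 228], [23, 60, 251], [23, 63, 251], [23, 60, 251], [19, 81, 177], [13, 130, 239], [13, 132, 239]], [[171, 8, 227], [171, 8, 225], [17, 73, 221], [22, 65, 249], [22, 67, 249], [22, 63, 250], [17, 82, 167], [13, 131, 237], [13, 131, 240]], [[167, 8, 227], [165, 7, 227], [19, 52, 229], [21, 70, 247], [22, 68, 248], [21, 69, 248], [17, 85, 207], [13, 132, 237], [13, 130, 239]], [[170, 7, 223], [171, 8, 221], [7, 14, 232], [19, 49, 235], [20, 50, 240], [18, 76, 227], [16, 68, 153], [13, 129, 235], [13, 130, 239]], [[165, 7, 228], [170, 7, 231], [169, 9, 223], [165, 7, 223], [173, 13, 181], [3, 18, 131], [8, 22, 128], [12, 137, 219], [11, 135, 210]]]
```

Call:
{"method": "step_arm", "body": {
  "targets": [
    [-1,0.05,-0.2,0,0],
    [-1,0.1,-0.4,0,0],
    [-1,0.1,-0.6,0,0],
    [-1,0.15,-0.8,0,0],
    [-1,0.15,-1,0,0]
  ]
}}

```text
time_s: 9.5
position: [0.4454, -0.1728, 0.2862]
tcp_rot: [[0.984, 0.179, 0.001], [0.179, -0.984, 0.001], [0.001, -0.001, -1.0]]
force: [0.6, 0.5, -1.0]
opening: 0.269
grasp_force: 29.9
```

Call:
{"method": "step_arm", "body": {
  "targets": [
    [-1,0,-0.2,0,-0.017],
    [-1,0,-0.4,0,-0.017],
    [-1,0,-0.56,-0.1,-0.017],
    [-1,0,-0.56,-0.3,-0.017],
    [-1,0,-0.56,-0.5,-0.017],
    [-1,0,-0.56,-0.7,-0.017],
    [-1,0,-0.56,-0.85,-0.017],
    [-1,0,-0.56,-0.93,-0.017],
    [-1,0,-0.56,-0.96,-0.017],
    [-1,0,-0.56,-0.975,-0.017],
    [-1,0,-0.56,-0.975,-0.017],
    [-1,0,-0.56,-0.975,-0.017]
  ]
}}

```text
time_s: 10.7
position: [0.4446, -0.3122, 0.0444]
tcp_rot: [[0.992, 0.125, 0.002], [0.125, -0.992, -0.002], [0.002, 0.002, -1.0]]
force: [0.7, -0.3, -0.9]
opening: 0.275
grasp_force: 29.9
```

Call:
{"method": "step_arm", "body": {
  "targets": [
    [-1,0,0,-0.01,0],
    [-1,0,0,-0.017,0],
    [-1,0,0,-0.018,0],
    [-1,0,0,-0.018,0]
  ]
}}

```text
time_s: 11.1
position: [0.4439, -0.312, 0.0394]
tcp_rot: [[0.992, 0.124, 0.001], [0.124, -0.992, -0.001], [0.001, 0.001, -1.0]]
force: [0.5, 1.3, 1.8]
opening: 0.274
grasp_force: 29.9
```

Call:
{"method": "step_arm", "body": {
  "targets": [
    [0,0,0,0,0],
    [0.6,0,0,0,0],
    [0.6,0,0,0,0],
    [0.6,0,0,0,0],
    [0.6,0,0,0,0],
    [0.6,0,0,0,0],
    [0.6,0,0,0,0],
    [0.6,0,0,0.2,0],
    [0.6,0,0,0.4,0],
    [0.6,0,0,0.6,0],
    [0.6,0,0,0.8,0],
    [0.6,0,0,1,0],
    [0.6,0,0,1,0]
  ]
}}

```text
time_s: 12.4
position: [0.4468, -0.3148, 0.2966]
tcp_rot: [[0.992, 0.125, 0.012], [0.125, -0.992, -0.012], [0.01, 0.014, -1.0]]
force: [0.6, 0.0, 0.5]
opening: 0.804
grasp_force: 0.0
```

```bash
python3 - <<'E'
from h import *
c=snap("wrist","w6")
h=cv2.cvtColor(c["color"],cv2.COLOR_RGB2HSV)
m=cv2.inRange(h,(14,60,120),(30,255,255));m[230:]=0;m[:,:260]=0;m[:,400:]=0
n,l,st,ce=cv2.connectedComponentsWithStats(m)
for i in range(1,n):
  if st[i,4]>200:
    vu=np.argwhere(l==i);w=np.array([ray(c,u,v,.068) for v,u in vu])[:,:2].astype(np.float32);print(st[i],cv2.minAreaRect(w))
print(read_state()["joint_positions"],read_state()["position"])
E
```

```text
[ 303  136   19   82 1464] ((0.44385719299316406, -0.31255459785461426), (0.1080518439412117, 0.023841531947255135), 7.397854804992676)
[-4.68974211e+01  1.97065620e+01  8.96358389e+01  1.79003179e-03
  7.01027399e+01  3.59361299e+01] [ 0.44522306 -0.31327466  0.29291814]
```

Call:
{"method": "step_arm", "body": {
  "targets": [
    [1,0,0.2,0.1,0],
    [1,0,0.4,0.2,0],
    [1,0,0.6,0.3,0],
    [1,0,0.8,0.3,0],
    [1,0,1,0.3,0]
  ]
}}

```text
time_s: 12.95
position: [0.443, -0.0762, 0.3627]
tcp_rot: [[0.992, 0.123, -0.001], [0.123, -0.992, 0.001], [-0.001, -0.001, -1.0]]
force: [0.5, 0.9, -0.6]
opening: 0.99
grasp_force: 0.0
```

Call:
{"method": "step_arm", "body": {
  "targets": [
    [1,0,0.2,0,0],
    [1,0,0.4,0,0],
    [1,-0.05,0.6,0,0],
    [1,-0.1,0.8,0,0],
    [1,-0.2,1,0,0],
    [1,-0.2,1,0,-0.02],
    [1,-0.2,1,0,-0.02],
    [1,-0.2,1,0,-0.02]
  ]
}}

```text
time_s: 13.75
position: [0.3932, 0.1718, 0.3622]
tcp_rot: [[0.998, 0.064, -0.002], [0.064, -0.998, -0.001], [-0.002, 0.001, -1.0]]
force: [-0.5, 0.9, 0.2]
opening: 0.996
grasp_force: 0.0
```

Call:
{"method": "step_arm", "body": {
  "targets": [
    [1,0,0.2,0,0],
    [1,0,0.4,0,0],
    [1,0,0.55,0,0],
    [1,0,0.55,0,0],
    [1,0,0.55,0,0]
  ]
}}

```text
time_s: 14.25
position: [0.3942, 0.3087, 0.3623]
tcp_rot: [[0.998, 0.062, -0.001], [0.062, -0.998, -0.002], [-0.002, 0.002, -1.0]]
force: [0.8, -0.1, 0.2]
opening: 0.999
grasp_force: 0.0
```

```bash
python3 - <<'E'
from h import *
c=snap("wrist","w7")
s=read_state();print(s["position"],s["tcp_rot"],s["joint_positions"])
print(proj(c,[.565,.334,.141]),proj(c,[.368,.32,.141]))
E
```

```text
[0.39411595 0.30813644 0.362507  ] [[ 0.99814176  0.06091777 -0.00143349]
 [ 0.06091545 -0.99814164 -0.00160715]
 [-0.00152873  0.00151684 -0.99999768]] [ 2.52298885e+01  1.24334114e+01  8.88350782e+01 -4.92191730e-02
  7.88450629e+01  1.11747027e+02]
[302.83575208  24.81543168] [306.04623292 194.2614451 ]
```

View pics/w7.png

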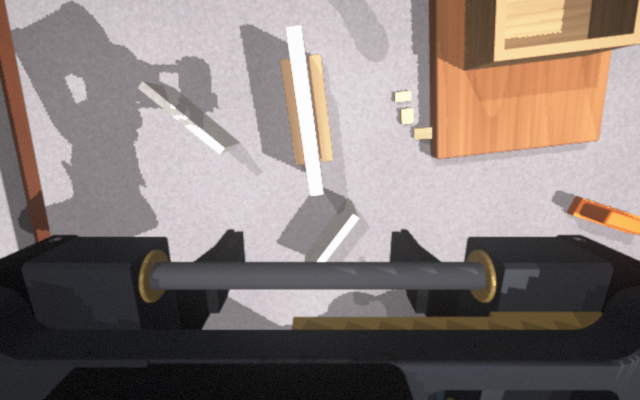

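The scraper stands back at its old place. The wrist view shows the front's bright top edge from (294,26) to (316,195), in the brown stand. A small panel lies near (337,240).

```bash
python3 - <<'E'
from h import *
c=load("w7");g=c["color"].min(2)
m=((g>238)*255).astype(np.uint8);m[200:]=0;m[:,:280]=0;m[:,335:]=0
n,l,st,ce=cv2.connectedComponentsWithStats(m);i=1+st[1:,4].argmax();print(st[i])
w=np.array([ray(c,u,v,.141) for v,u in np.argwhere(l==i)])[:,:2].astype(np.float32);print(cv2.minAreaRect(w))
w=np.array([ray(c,u+d,v+e,.141) for v,u in np.argwhere(l==i) for d in(-.5,.5) for e in (-.5,.5)])[:,:2].astype(np.float32);print(cv2.minAreaRect(w))
print(c["color"][110,290:325].min(1))
E
```

```text
[ 286   26   37  170 2326]
((0.4656456708908081, 0.3256693184375763), (0.1985270231962204, 0.017469696700572968), 11.190176010131836)
((0.4655470550060272, 0.3256978392601013), (0.19985972344875336, 0.018931105732917786), 11.219560623168945)
[116 120 118 121 121 122 135 215 250 253 253 253 253 253 253 253 253 253
 253 253 253 252 232 144 103 113 136 148 148 153 155 159 161 162 165]
```

Call:
{"method": "step_arm", "body": {
  "targets": [
    [1,0.15,0.035,-0.1,0.043],
    [1,0.286,0.07,-0.2,0.043],
    [1,0.286,0.07,-0.4,0.043],
    [1,0.286,0.07,-0.4,0.043],
    [1,0.286,0.07,-0.4,0.043]
  ]
}}

```text
time_s: 14.8
position: [0.465, 0.3252, 0.263]
tcp_rot: [[0.981, 0.194, -0.003], [0.194, -0.981, -0.001], [-0.003, 0.001, -1.0]]
force: [0.3, -0.3, 0.1]
opening: 1.002
grasp_force: 0.0
```

```bash
python3 - <<'E'
from h import *
s=read_state();print(s["position"],s["tcp_rot"],s["force"],np.degrees(np.arctan2(s["tcp_rot"][1][0],s["tcp_rot"][0][0])))
print((np.array([.4656,.3257,.104])-s["position"])/.25)
E
```

```text
[0.46502196 0.32524207 0.26301963] [[ 9.81057451e-01  1.93698838e-01 -2.65279480e-03]
 [ 1.93695733e-01 -9.81060675e-01 -1.38381566e-03]
 [-2.87059614e-03  8.43767628e-04 -9.99995524e-01]] [ 0.28134088 -0.33719811  0.06412104] 11.168588617075978
[ 0.00231216  0.00183172 -0.63607851]
```

Call:
{"method": "step_arm", "body": {
  "targets": [
    [1,0.002,0.002,-0.2,0],
    [1,0.002,0.002,-0.4,0],
    [1,0.002,0.002,-0.55,0],
    [1,0.002,0.002,-0.636,0],
    [1,0.002,0.002,-0.636,0],
    [-1,0.002,0.002,-0.636,0],
    [-1,0.002,0.002,-0.636,0],
    [-1,0.002,0.002,-0.636,0],
    [-1,0.002,0.002,-0.636,0],
    [-1,0.002,0.002,-0.636,0],
    [-1,0.002,0.002,-0.636,0],
    [-1,0.002,0.002,-0.636,0],
    [-1,0.002,0.002,-0.636,0],
    [-1,0.002,0.002,-0.636,0],
    [-1,0.002,0.002,-0.636,0],
    [-1,0.002,0.002,-0.636,0],
    [-1,0.002,0.002,-0.636,0],
    [-1,0.002,0.002,-0.636,0]
  ]
}}

```text
time_s: 16.6
position: [0.4656, 0.3275, 0.1042]
tcp_rot: [[0.981, 0.196, -0.0], [0.196, -0.981, -0.0], [-0.0, 0.0, -1.0]]
force: [0.3, -0.8, -0.6]
opening: 0.208
grasp_force: 30.0
```

```bash
python3 - <<'E'
from h import *
s=read_state();print(s["position"],s["force"],s["moment"],s["opening"],s["grasp_force"])
c=snap("wrist","w8");snap("scene","s8")
E
```

```text
[0.46555403 0.32749821 0.10417506] [ 0.31363163 -0.75724862 -0.60044275] [-0.0271009  -0.0058334  -0.00957301] 0.2084458171537202 29.984305071411654
```

Call:
{"method": "step_arm", "body": {
  "targets": [
    [-1,0,0,0.05,0],
    [-1,0,0,0.15,0],
    [-1,0,0,0.3,0],
    [-1,0,0,0.45,0],
    [-1,0,0,0.6,0],
    [-1,0,0,0.75,0],
    [-1,0,0,0.83,0],
    [-1,0,0,0.83,0],
    [-1,0,0,0.83,0]
  ]
}}

```text
time_s: 17.6
position: [0.4648, 0.3272, 0.3116]
tcp_rot: [[0.981, 0.196, -0.001], [0.196, -0.981, -0.0], [-0.001, 0.0, -1.0]]
force: [-0.1, -0.2, -2.8]
opening: 0.204
grasp_force: 30.0
```

Call:
{"method": "step_arm", "body": {
  "targets": [
    [-1,0.02,-0.08,0,0.04],
    [-1,0.04,-0.16,0,0.08],
    [-1,0.06,-0.24,0,0.12],
    [-1,0.08,-0.32,0,0.16],
    [-1,0.1,-0.4,0,0.2],
    [-1,0.12,-0.48,0,0.24],
    [-1,0.14,-0.56,0,0.28],
    [-1,0.16,-0.64,0,0.32],
    [-1,0.18,-0.72,0,0.36],
    [-1,0.2,-0.8,0,0.4],
    [-1,0.22,-0.88,0,0.44],
    [-1,0.24,-0.96,0,0.48],
    [-1,0.24,-1,0,0.493],
    [-1,0.24,-1,0,0.493],
    [-1,0.24,-1,0,0.493]
  ]
}}

```text
time_s: 19.1
position: [0.5245, 0.0778, 0.3102]
tcp_rot: [[-0.173, 0.985, -0.004], [0.985, 0.173, 0.001], [0.001, -0.004, -1.0]]
force: [-0.1, 0.1, -2.7]
opening: 0.205
grasp_force: 30.0
```

```bash
python3 - <<'E'
from h import *
s=read_state();R=s["tcp_rot"];print(s["position"],s["force"],s["moment"],s["opening"],np.degrees(np.arctan2(R[1][0],R[0][0])),s["joint_positions"])
print((np.array([.5254,.0006,.2])-s["position"])/.25)
E
```

```text
[0.52451294 0.07779225 0.31017994] [-0.09906092  0.07455571 -2.691287  ] [-0.02352528 -0.10576506  0.03309523] 0.20454678191650003 99.94210484090375 [-3.66585951e+00  1.78403380e+01  8.96056634e+01  3.41245409e-02
  7.27756802e+01 -1.36182842e+01]
[ 0.00354824 -0.30876901 -0.44071977]
```

Call:
{"method": "step_arm", "body": {
  "targets": [
    [-1,0.004,-0.15,0,0],
    [-1,0.004,-0.309,0,0],
    [-1,0.004,-0.309,-0.1,0.001],
    [-1,0.004,-0.309,-0.25,0.001],
    [-1,0.004,-0.309,-0.4,0.001],
    [-1,0.004,-0.309,-0.55,0.001],
    [-1,0.004,-0.309,-0.62,0.001],
    [-1,0.004,-0.309,-0.62,0.001],
    [-1,0.004,-0.309,-0.62,0.001]
  ]
}}

```text
time_s: 20.0
position: [0.5268, 0.001, 0.1567]
tcp_rot: [[-0.178, 0.984, -0.0], [0.984, 0.178, 0.0], [0.0, -0.0, -1.0]]
force: [0.2, -0.6, -2.9]
opening: 0.201
grasp_force: 30.0
```

```bash
python3 - <<'E'
from h import *
s=read_state();R=s["tcp_rot"];print(s["position"],s["force"],s["opening"],np.degrees(np.arctan2(R[1][0],R[0][0])))
w=snap("wrist","w9")["color"];c=snap("scene","s9")
o=np.hstack([cv2.resize(w,(400,250)),cv2.resize(c["color"][130:255,190:390],(400,250),interpolation=cv2.INTER_CUBIC)])[:,:,::-1];cv2.imwrite("pics/c9.png",o)
O=np.array([.56375,.00741]);t=np.radians(10.1);x=np.array([np.cos(t),np.sin(t)]);y=np.array([-x[1],x[0]])
p=np.array(s["position"][:2]);z=s["position"][2]-.098
print("off",(p-O)@x,(p-O)@y,z)
print([proj(c,[*(p+a*x+b*y),z+e]).round(1) for a,b,e in[(.009,.1,.135),(.009,-.1,.135),(-.009,.1,.135),(-.009,-.1,.135)]],[proj(c,[*(O+b*y),.114]).round(1) for b in(.09,-.09)])
E
```

```text
[0.52675293 0.00095768 0.15673348] [ 0.17398853 -0.61679402 -2.88335988] 0.20101973441780166 100.23838391191441
off -0.037555259961765945 0.0001357253664521392 0.05873348384892432
[array([318.6, 184.1]), array([270.2, 138.7]), array([324.5, 180.5]), array([275.9, 135.7])] [array([307.2, 208.1]), array([266.2, 166.9])]
```

View pics/c9.png

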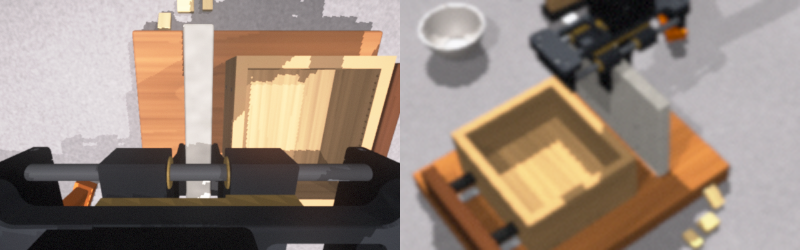

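The front stands upright in the jaws, parallel to the box face and about 29 mm from it. I'll check the centring numerically from the wrist image.

```bash
python3 - <<'E'
from h import *
c=load("w9");im=c["color"];h=cv2.cvtColor(im,cv2.COLOR_RGB2HSV)
O=np.array([.56375,.00741]);t=np.radians(10.1);x=np.array([np.cos(t),np.sin(t)]);y=np.array([-x[1],x[0]])
m=((h[:,:,1]<35)&(im.min(2)>150)).astype(np.uint8)*255
print("front end col 318:",[(v,int(im[v,318].min()),int(h[v,318,1])) for v in range(28,50,2)])
print("row 120:",[(u,int(im[120,u].min())) for u in range(285,350,3)])
def bc(u,v,z): p=ray(c,u,v,z)[:2]-O; return (p@x).round(4),(p@y).round(4)
# box top outer rim far (+y) edge: column 480
print("col 480:",[(v,h[v,480].tolist()) for v in range(76,112,3)])
p=np.array([.5268,.0010])
for q in[[*(p+.1*y),.194],[*(O+.09*y),.114],[*(O+.09*y+.16*x),.114],[*(O+.13*y),.034]]:print(proj(c,q).round(1))
E
```

```text
front end col 318: [(28, 143, 12), (30, 141, 15), (32, 144, 13), (34, 145, 12), (36, 145, 15), (38, 175, 20), (40, 219, 12), (42, 223, 11), (44, 223, 11), (46, 221, 12), (48, 222, 11)]
row 120: [(285, 103), (288, 100), (291, 88), (294, 129), (297, 212), (300, 219), (303, 219), (306, 219), (309, 220), (312, 220), (315, 221), (318, 220), (321, 222), (324, 223), (327, 223), (330, 224), (333, 225), (336, 223), (339, 197), (342, 69), (345, 69), (348, 71)]
col 480: [(76, [11, 138, 170]), (79, [12, 143, 170]), (82, [11, 138, 172]), (85, [11, 140, 169]), (88, [12, 130, 188]), (91, [21, 75, 252]), (94, [22, 73, 252]), (97, [21, 75, 252]), (100, [21, 76, 253]), (103, [22, 76, 253]), (106, [21, 78, 253]), (109, [15, 104, 226])]
[322.1  39. ]
[380.   89.6]
[636.   90.4]
[363.6  47.7]
```

Call:
{"method": "step_arm", "body": {
  "targets": [
    [-1,0,0,-0.04,0],
    [-1,0,0,-0.07,0],
    [-1,0,0,-0.09,0],
    [-1,0,0,-0.09,0],
    [-1,0.03,0.005,-0.09,0],
    [-1,0.06,0.011,-0.09,0],
    [-1,0.09,0.016,-0.09,0],
    [-1,0.09,0.016,-0.09,0],
    [-1,0.09,0.016,-0.09,0]
  ]
}}

```text
time_s: 21.0
position: [0.5493, 0.0044, 0.1343]
tcp_rot: [[-0.178, 0.984, -0.0], [0.984, 0.178, -0.0], [-0.0, -0.0, -1.0]]
force: [-0.9, 0.2, -2.9]
opening: 0.206
grasp_force: 30.0
```

```bash
cat > st.py <<'E'
from h import *
O=np.array([.56375,.00741]);t=np.radians(10.1);x=np.array([np.cos(t),np.sin(t)]);y=np.array([-x[1],x[0]])
s=read_state();R=s["tcp_rot"];p=s["position"][:2]-O
print("bx,by",p@x,p@y,"bottom",s["position"][2]-.098,"yaw",np.degrees(np.arctan2(R[1][0],R[0][0])),"F",s["force"][:2]@x,s["force"][:2]@y,s["force"][2],"M",s["moment"],s["opening"],s["grasp_force"],s["time_s"])
E
python3 st.py
```

```text
bx,by -0.014729023198375619 -0.00042892972569511965 bottom 0.03633362344664198 yaw 100.23544054545995 F -0.8293124501549735 0.3558034967951295 -2.9170225366388207 M [-0.03266485 -0.07541522 -0.00588707] 0.2064055429021965 29.99119315529242 21.0
```

Call:
{"method": "step_arm", "body": {
  "targets": [
    [-1,0.01,0.002,0,0],
    [-1,0.02,0.004,0,0],
    [-1,0.028,0.005,0,0],
    [-1,0.036,0.006,0,0],
    [-1,0.043,0.008,0,0],
    [-1,0.043,0.008,0,0],
    [-1,0.043,0.008,0,0],
    [-1,0.043,0.008,0,0]
  ]
}}

```text
time_s: 21.8
position: [0.559, 0.0062, 0.1342]
tcp_rot: [[-0.177, 0.984, -0.002], [0.984, 0.177, -0.0], [0.0, -0.002, -1.0]]
force: [-4.4, -1.5, -1.4]
opening: 0.205
grasp_force: 30.0
```

```bash
python3 st.py; python3 st.py
```

```text
bx,by -0.004903827916181313 -0.0003780649296888924 bottom 0.03615529339621887 yaw 100.22367202007509 F -4.562344995798071 -0.7455057727409359 -1.3504185464692708 M [-0.33710939  0.62575657  0.03386653] 0.20491671403024012 29.994480984751135 21.8
bx,by -0.004903827916181313 -0.0003780649296888924 bottom 0.03615529339621887 yaw 100.22367202007509 F -4.562344995798071 -0.7455057727409359 -1.3504185464692708 M [-0.33710939  0.62575657  0.03386653] 0.20491671403024012 29.994480984751135 21.8
```

Call:
{"method": "step_arm", "body": {
  "targets": [
    [-1,0.007,0.001,0,0],
    [-1,0.014,0.003,0,0],
    [-1,0.021,0.004,0,0],
    [-1,0.021,0.004,0,0],
    [-1,0.021,0.004,0,0],
    [-1,0.021,0.004,0,0],
    [-1,0.021,0.004,0,0]
  ]
}}

```text
time_s: 22.5
position: [0.5625, 0.0069, 0.1341]
tcp_rot: [[-0.178, 0.984, -0.006], [0.984, 0.178, -0.001], [0.0, -0.006, -1.0]]
force: [-7.6, -4.2, 2.5]
opening: 0.205
grasp_force: 30.0
```

```bash
python3 st.py; python3 - <<'E'
from h import *
w=snap("wrist","wA")["color"];c=snap("scene","sA")
o=np.hstack([cv2.resize(w,(400,250)),cv2.resize(c["color"][130:255,190:390],(400,250),interpolation=cv2.INTER_CUBIC)])[:,:,::-1];cv2.imwrite("pics/cA.png",o)
E
python3 st.py
```

```text
bx,by -0.0013424560512369506 -0.0003089080149159618 bottom 0.036099394377102995 yaw 100.25398632421641 F -8.20630158985875 -2.8131477996711136 2.5444754927232314 M [-0.72066007  1.29833219 -0.00632891] 0.20532927638961596 29.998241448774934 22.5
bx,by -0.0013097773196044987 -0.0002856016267273682 bottom 0.03611002888231668 yaw 100.25561832548252 F -8.61485890725268 -2.3934909795818418 2.130589950175856 M [-0.77242955  1.2896729  -0.06116531] 0.20402443086723063 29.998248307965696 22.6
```

View pics/cA.png

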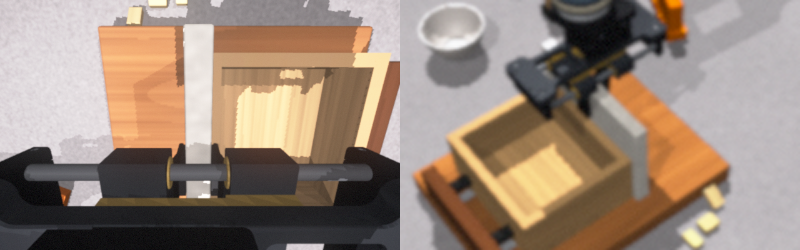

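The panel sits flush on the box face, centred, with no gap. By displacement the push is about 9 N. I'll add a small amount, let it settle and hand in.

Call:
{"method": "step_arm", "body": {
  "targets": [
    [-1,0.002,0,0,0],
    [-1,0.004,0.001,0,0],
    [-1,0.004,0.001,0,0],
    [-1,0.004,0.001,0,0],
    [-1,0.004,0.001,0,0],
    [-1,0.004,0.001,0,0],
    [-1,0.004,0.001,0,0],
    [-1,0.004,0.001,0,0]
  ]
}}

```text
time_s: 23.4
position: [0.5631, 0.007, 0.1341]
tcp_rot: [[-0.178, 0.984, -0.007], [0.984, 0.178, -0.001], [0.0, -0.007, -1.0]]
force: [-8.4, -4.2, 1.9]
opening: 0.203
grasp_force: 30.0
```

```bash
python3 st.py; python3 - <<'E'
from h import *
c=snap("wrist","wB");im=c["color"]
O=np.array([.56375,.00741]);t=np.radians(10.1);x=np.array([np.cos(t),np.sin(t)]);y=np.array([-x[1],x[0]])
# front top +y end and its two long edges (yaw check)
rows={v:np.nonzero((im[v,280:350].min(1)>190))[0]+280 for v in(60,120,180)}
for v,r in rows.items():
    if len(r):
        print(v,r.min(),r.max(),[((ray(c,u,v,.171)[:2]-O)@x).round(4) for u in(r.min()-.5,r.max()+.5)])
print([int(im[v,320].min()) for v in range(34,60,2)],"pred end",proj(c,[*(O-.0013*x+.1*y),.171]))
E
```

```text
bx,by -0.0006870033536046515 -0.0002913306595752633 bottom 0.03610997711531988 yaw 100.2603925597833 F -8.989399786389706 -2.674569276942246 1.901919964578346 M [-0.87076838  1.40010018 -0.01910704] 0.2026138508703035 29.999058335088193 23.4
60 293 340 [np.float64(-0.0111), np.float64(0.0063)]
120 296 339 [np.float64(-0.0104), np.float64(0.0064)]
180 297 338 [np.float64(-0.0104), np.float64(0.0066)]
[143, 144, 178, 222, 227, 227, 224, 222, 222, 221, 220, 219, 218] pred end [319.68394158  38.43965498]
```

```bash
python3 -c "
from rig import *
print(hand_in())"
```

```text
the job is handed in; nothing more can be done
None
```

I handed the job in at about 23 s with the chips swept off, the scraper back upright on the worktop and released, and the drawer front held centred and flat against the box at about 9–10 N; no verdict came back.

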